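Square the stool board into the fence and stop

TASK

Without gripping or lifting it, push the longer drilled board along the bench with the fingers until one long side lies flat against the fence and its end is up against the square stop block (not the round one), ready for marking out. Leave the board flat and at rest, take the hand away, and leave the shorter board, the stool legs and the other loose things where they are.

Things in the scene. Friction and masses are not known exactly. Their poses are not given: they have to be found in the camera images.
- long_board: the longer drilled board, dark wood, 95 mm wide x 210 mm long x 30 mm high, with four blind 18 mm holes in its top, flat on the bench, 0.3 to 0.54 kg; sliding takes about 2 to 12 N. Origin: centre of its underside; x axis across its 95 mm width, y axis along its 210 mm length, z up. Being symmetric, it may lie either way round
- fence: straight wooden fence bar fixed to the bench, 510 mm long, 35 mm thick, 40 mm high. Origin: at bench level on the face that looks to the robot, midway along it. y runs along that face, x points away from the robot, square to it (the bar fills x = 0 to 35 mm), z up. The board starts at its -x side, its centre 100 to 145 mm from the face, up to 0.3 rad askew
- square_stop: square wooden block fixed to the bench against the fence near one of its ends, 60 mm along the fence's x, 40 mm along the fence's y, 40 mm high, touching the fence; at either end. Origin: centre of its underside, 235 mm from the fence's middle, its axes parallel to the fence's; its face towards the fence's middle is 20 mm from its origin
- round_stop: round wooden dog fixed to the bench near the other end of the fence, 40 mm across, 40 mm high; not used. Origin: centre of its underside, 30 mm from the fence face, 235 mm from the fence's middle
- short_board: the shorter drilled board, dark wood, 95 x 130 x 30 mm high with two holes; not to be moved. Origin: centre of its underside; its y axis runs along its 130 mm length, z up
- leg_a: turned light-wood stool leg standing upright, 40 mm across, 125 mm tall, on the robot side of the fence. Origin: centre of its underside
- leg_b: like leg_a, standing beyond the fence
- leg_c: like leg_a, standing beyond the fence
- bowl: black bowl, 100 mm across, 45 mm high. Origin: centre of its underside
- mallet: wooden mallet lying down, head 60 x 110 x 60 mm, handle about 190 mm. Origin: near its middle, on the bench
- glue: white bottle, 60 mm across, 140 mm tall. Origin: centre of its underside
- plane: wooden hand plane, body 160 x 50 mm, about 85 mm tall, with a 150 mm cross handle. Origin: centre of its underside
Not all that is in view belongs to the job. Leave any red or yellow look-alike of the square_stop alone.

How it is judged:
At the end, for the whole second after the job is handed in: The long board lies flat (underside within 4 mm of the bench) and at rest, its long side against the fence within 4 mm and parallel to it within 0.025 rad, and its end within 4 mm of the square stop's inner face, on the middle side of that stop; the robot touches nothing (x of long_board in the frame of fence between -0.0515 and -0.044 m and angle between the y axis of long_board and the y axis of fence, either way round below 0.025 rad and y of long_board in the frame of square_stop between -0.129 and 0.129 m and y of long_board in the frame of fence between -0.125 and 0.125 m and height (world z) of long_board below 0.004 m and angle between long_board's own z axis and vertical below 0.03 rad and linear speed of long_board below 0.01 m/s and angular speed of long_board below 0.05 rad/s).
It fails at once if the long board is lifted more than 12 mm or tipped (height (world z) of long_board above 0.012 m or angle between long_board's own z axis and vertical above 0.12 rad).
It fails at once if the short board is moved more than 25 mm or tipped over (distance of short_board from where it was at the start of the episode above 0.025 m or angle between short_board's own z axis and vertical above 0.4 rad).
It fails at once if a stool leg is moved more than 25 mm or tipped over (distance of any of leg_a, leg_b, leg_c from where it was at the start of the episode above 0.025 m or angle between any of leg_a, leg_b, leg_c's own z axis and vertical above 0.4 rad).
It fails at once if the bowl, mallet, glue bottle or plane is moved more than 25 mm or tipped over (distance of any of bowl, mallet, glue, plane from where it was at the start of the episode above 0.025 m or angle between any of bowl, mallet, glue, plane's own z axis and vertical above 0.4 rad).
It also fails if it takes over 61 s, if anything falls off the work surface, if the arm or the gripper's body presses on something with over 40 N, if the wrist force passes 120 N, or if a joint passes its speed limit or range.

ROBOT

A 6-joint arm with a two-finger parallel gripper is mounted at the origin on the work surface. World frame = base frame: x ahead of the robot, y to its left, z up, the work surface at z = 0. Lengths are in m, angles in rad, forces in N, time in s.
With the tool pointing down it reaches from about 0.3 to 0.875 m from the base axis. Payload 6.4 kg.
Tool frame: the origin (TCP) lies midway between the tips of the shut fingers; the grasp point (between the pads) lies 19 mm behind it; z points along the fingers, y is the line along which they close (so a half turn about z gives the same grasp; the last joint's range is limited). The gripper opens to 85 mm and grips with 20 to 120 N. Pads are 22 mm wide; open, the fingers measure 114 mm over their backs; the gripper's body (76 mm by 85 mm) begins 54 mm behind the grasp point. The pads swing forward as they close: fully open they stand 13 mm farther back than shut.
Start: joints at [1.024, 0.181, 1.607, -0, 1.354, -0.206], TCP at [0.192, 0.542, 0.194] pointing down, gripper open.
Joint ranges: [-2.99, 2.99], [-0.89, 2.07], [0.3, 2.58], [-1.14, 4.28], [0, 2.63], [-3.12, 3.12]. Speed limits (rad/s): [2.57, 2.57, 3.01, 3.14, 3.14, 3.14].

INTERFACE

Orientations are given as a unit quaternion [w, x, y, z].
In Python, from bench import get_obs, camera, hand_in gives the robot as it stands.
- The arm moves only by the tool carry_out, never from a script. Its argument "plan" is a list that holds one entry, the list of rows, each a list of 7 numbers: the shift along the world's x, y, z in m, then the turn, a rotation vector about the world's x, y, z in rad, then the opening, from 0 (shut) to 1 (fully open). In form: [[[x, y, z, rx, ry, rz, hand], ...]]. A call has exactly 5 rows; each row is the pose to reach, as a shift and turn from the pose commanded when the call began; what a row does not reach only later rows make up. A row lasts 1/12 s, in which the tool goes at most 41.7 mm and 7.16 degrees, less where a joint would pass 70% of its speed; a pose out of reach is approached as far as the arm can. A call with a gripper value outside its range is refused whole. The fingers move at their own pace and stop on an object; the grip force is fixed at half the most. Time passes only in rows, so rows that repeat a pose let the fingers close, or fill a call up. It gives the time, the measured TCP pose, the force, the opening and the grip force at its end, in the units of the state.
- get_obs(): the state, without advancing time (a new reading comes with each control period).
- camera(name): name is "scene" or "side" or "wrist"; returns a dict with "pixels" (400x640x3 uint8, red, green, blue), "z_map" (400x640 float32, m along the optical axis (not along the pixel's ray), 0 where there is no reading), "camera_matrix" (3x3 intrinsics, pixels), "k1" (the pictures are not rectified: a ray, as slopes to the right and down, at radius r is drawn at 1 + k1 r^2 times it, then the intrinsics apply), "cam_to_world" (4x4, takes a point from camera to world coordinates). Camera axes: x right, y up, looking along -z (the intrinsics and any distortion apply to the point x, -y, -z); pixel columns grow to the right and rows downward; lengths in m; the calibration is good to about 2 mm. A picture is of the moment at which its call begins.
- hand_in(): hands the job in; it is judged then, once.
The state is a dict: "time_s": time; "q": joint angles; "dq": joint speeds; "joint_efforts": joint torques, N m; "eef_pos": TCP position; "eef_rot": TCP orientation; "wrist_force": force on the tool from outside, world axes, zero at the start; "torque": the same for the moment, N m; "opening": opening from 0.0 (shut) to 1.0 (fully open); "grasp_force": force on a finger pad.
Only numpy, scipy, OpenCV 4.12 (cv2) and the standard library are available. Lean on these libraries where they do the work, as an engineer would, in place of code of your own. Each camera call takes 0.05 s, during which the arm holds its last target. There are 200 camera calls.

## Working session

There is one attempt and no reset: what is moved stays moved. The work goes in short steps, Python scripts to look and compute and a tool call to move; the robot and the scene stay as the last step left them, time stands still between calls to the robot, and variables do not carry over. Pictures are saved under pics/ and viewed, at most 10 in all, crops included, and the job is handed in when it is done.

Besides the shell and the picture viewer there is one more tool, called as name(argument=value, ...), one argument or row to a line, values as JSON. carry_out: Moves the arm, as the interface text tells. Its arguments: {"type":"object","properties":{"plan":{"type":"array","items":{"type":"array","items":{"type":"array","items":{"type":"number"}}}}},"required":["plan"]}

```bash
mkdir -p pics; cat > h.py <<'E'
import numpy as np, cv2
from bench import get_obs, camera, hand_in
def ray(c,uv):
    K=c["camera_matrix"];uv=np.atleast_2d(np.float64(uv))
    n=cv2.undistortPoints(uv.reshape(-1,1,2),K,np.array([c["k1"],0,0,0.])).reshape(-1,2)
    T=c["cam_to_world"]; d=np.c_[n[:,0],-n[:,1],-np.ones(len(n))]@T[:3,:3].T
    return T[:3,3],d
def onz(c,uv,z):
    o,d=ray(c,uv); return o+d*((z-o[2])/d[:,2])[:,None]
def cloud(c):
    v,u=np.mgrid[0:400,0:640]
    o,d=ray(c,np.c_[u.ravel(),v.ravel()])
    P=o+d*c["z_map"].reshape(-1,1); P[c["z_map"].ravel()==0]=np.nan
    return P.reshape(400,640,3)
E
python3 - <<'E'
from h import *
import pickle
cs={n:camera(n) for n in("scene","side","wrist")}
pickle.dump(cs,open('c0.pkl','wb'))
for n,c in cs.items():
    cv2.imwrite(f'pics/{n}0.png',c["pixels"][:,:,::-1]); print(n,c["cam_to_world"].round(3).tolist(),c["k1"])
print(get_obs())
E
```

```text
scene [[0.698, -0.581, 0.419, 1.061], [0.716, 0.57, -0.403, -0.47], [-0.005, 0.581, 0.814, 0.988], [0.0, 0.0, 0.0, 1.0]] -0.10291830512394191
side [[0.957, 0.168, -0.235, 0.283], [-0.289, 0.581, -0.761, -0.978], [0.009, 0.797, 0.605, 0.826], [0.0, 0.0, 0.0, 1.0]] 0.041638677975040436
wrist [[0.334, -0.907, -0.257, 0.126], [0.943, 0.321, 0.092, 0.565], [-0.001, -0.272, 0.962, 0.373], [0.0, 0.0, 0.0, 1.0]] 0.018607238546126663
{'time_s': 0.15, 'q': array([ 1.02369265e+00,  1.81397961e-01,  1.60773868e+00, -4.99847910e-06,
        1.35380036e+00, -2.06298400e-01]), 'dq': array([ 0.00085885, -0.0016849 , -0.00245988,  0.00052155,  0.00012893,
        0.00147402]), 'joint_efforts': array([ 4.96831526e-04, -4.45266330e+01, -3.51691854e+01, -1.60756663e-04,
        5.81603104e-03, -2.08700658e-05]), 'eef_pos': array([0.19193393, 0.54153773, 0.19319479]), 'eef_rot': array([-2.44993823e-04,  1.69578601e-01,  9.85516436e-01, -6.25942345e-04]), 'wrist_force': array([0.60292934, 0.27707751, 0.36661561]), 'torque': array([-0.02482699,  0.03536497, -0.04179532]), 'grasp_force': 0.0, 'opening': 0.998632136844617}
```

View pics/scene0.png

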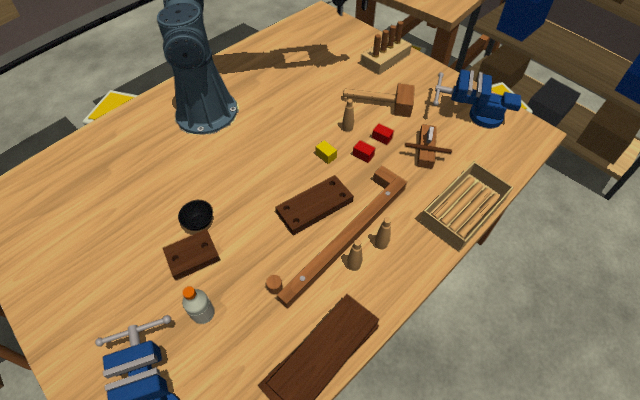

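View pics/side0.png

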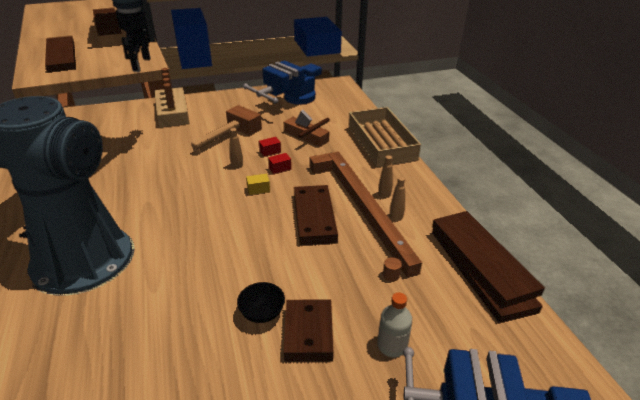

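The scene view shows the long board at about (315,205), the fence running from (285,298) to (400,180), the square stop at (388,178) and the round dog at (274,284). Red and yellow blocks lie near (364,151), (383,133) and (326,152), and leg_a is at (348,115). The side view agrees, with the board at (315,213) and the stop at (322,160).

```bash
cat >> h.py <<'E'
def comp(m,seed):
    m=cv2.morphologyEx(m.astype(np.uint8),cv2.MORPH_OPEN,np.ones((2,2)))
    n,l,s,ce=cv2.connectedComponentsWithStats(m)
    k=min(range(1,n),key=lambda i:np.hypot(*(ce[i]-seed))+(1e4 if s[i,4]<60 else 0)); return l==k
def rect(c,m,z):
    ct=max(cv2.findContours(m.astype(np.uint8),cv2.RETR_EXTERNAL,cv2.CHAIN_APPROX_NONE)[0],key=cv2.contourArea).reshape(-1,2)
    p=onz(c,ct,z)[:,:2]; r=cv2.minAreaRect((p*1000).astype(np.float32)); b=cv2.boxPoints(r)
    e=[b[1]-b[0],b[2]-b[1]]; L=max(e,key=np.linalg.norm)
    return np.round(r[0],1),np.round(sorted(r[1]),1),round(np.arctan(L[1]/L[0]),4),b.round(0).tolist()
E
python3 - <<'E'
from h import *
import pickle
cs=pickle.load(open('c0.pkl','rb'))
S={"scene":dict(board=(315,205),short=(192,255),fence=(340,240),ya=(326,150),r1=(364,150),r2=(383,133),leg=(348,115)),
"side":dict(board=(315,213),short=(310,330),fence=(370,210),ya=(258,184),r1=(280,163),r2=(270,146),leg=(236,150))}
for n in S:
    c=cs[n];P=cloud(c);Z=P[...,2]
    print(n,"bench z",np.nanmedian(Z[abs(Z)<.01]))
    for k,s in S[n].items():
        lo,hi,z={"board":(.024,.036,.03),"short":(.024,.036,.03),"fence":(.034,.046,.04),"leg":(.03,.15,.0)}.get(k,(.01,.06,.025))
        m=comp((Z>lo)&(Z<hi)&(P[...,0]<.95),s)
        q=P[m]
        print(k,m.sum(),"z",np.nanmedian(Z[m]).round(4),"mean",q.mean(0).round(3),"min",q.min(0).round(3),"max",q.max(0).round(3))
        if k in("board","short","fence"): print("   ",rect(c,m,z))
E
```

```text
scene bench z 0.0008182668072303501
board 1961 z 0.0306 mean [nan nan nan] min [nan nan nan] max [nan nan nan]
    (array([575.7, -12.5]), array([ 99.9, 212.1]), np.float32(1.3882), [[507.0, -108.0], [606.0, -126.0], [644.0, 83.0], [546.0, 101.0]])
short 1453 z 0.0305 mean [nan nan nan] min [nan nan nan] max [nan nan nan]
    (array([ 459.3, -366.4]), array([100.5, 129.1]), np.float32(1.2903), [[393.0, -415.0], [490.0, -442.0], [525.0, -318.0], [429.0, -290.0]])
fence 2433 z 0.0405 mean [nan nan nan] min [nan nan nan] max [nan nan nan]
    (array([695.3, -26.9]), array([ 94.7, 511.8]), np.float32(-1.4935), [[628.0, 225.0], [668.0, -286.0], [762.0, -278.0], [723.0, 232.0]])
ya 306 z 0.0377 mean [nan nan nan] min [nan nan nan] max [nan nan nan]
r1 312 z 0.0382 mean [nan nan nan] min [nan nan nan] max [nan nan nan]
r2 268 z 0.0358 mean [nan nan nan] min [nan nan nan] max [nan nan nan]
leg 229 z 0.066 mean [nan nan nan] min [nan nan nan] max [nan nan nan]
side bench z -0.0009829384375558137
board 1794 z 0.0285 mean [nan nan nan] min [nan nan nan] max [nan nan nan]
    (array([569.5, -19. ]), array([ 94.8, 214.3]), np.float32(1.3852), [[503.0, -116.0], [596.0, -133.0], [636.0, 78.0], [543.0, 95.0]])
short 2466 z 0.0293 mean [nan nan nan] min [nan nan nan] max [nan nan nan]
    (array([ 453.6, -370.4]), array([ 94.4, 133.8]), np.float32(1.2914), [[390.0, -422.0], [481.0, -448.0], [517.0, -319.0], [427.0, -293.0]])
fence 1848 z 0.0384 mean [nan nan nan] min [nan nan nan] max [nan nan nan]
    (array([684.1, -35.2]), array([ 94.9, 510.1]), np.float32(-1.5074), [[621.0, 216.0], [653.0, -293.0], [748.0, -287.0], [715.0, 222.0]])
ya 353 z 0.0335 mean [nan nan nan] min [nan nan nan] max [nan nan nan]
r1 317 z 0.0313 mean [nan nan nan] min [nan nan nan] max [nan nan nan]
r2 286 z 0.0294 mean [nan nan nan] min [nan nan nan] max [nan nan nan]
leg 1105 z 0.0451 mean [nan nan nan] min [nan nan nan] max [nan nan nan]
```

```bash
cat >> h.py <<'E'
S={"scene":dict(fence=(340,240),board=(315,205)),"side":dict(fence=(370,210),board=(315,213))}
def fence(c,n):
    P=cloud(c);Z=P[...,2]
    m=comp((Z>.034)&(Z<.046)&(P[...,0]<.95),S[n]["fence"])
    ct=max(cv2.findContours(m.astype(np.uint8),cv2.RETR_EXTERNAL,cv2.CHAIN_APPROX_NONE)[0],key=cv2.contourArea).reshape(-1,2)
    p=onz(c,ct,.04)[:,:2]
    a=np.array([-.07,1.]);o=p.mean(0)
    for _ in range(6):
        a/=np.linalg.norm(a); nx=np.array([a[1],-a[0]])
        s=(p-o)@a; x=(p-o)@nx
        mid=(s>np.percentile(s,1)+.09)&(s<np.percentile(s,99)-.09)
        med=np.median(x[mid]); f=mid&(x<med)&(x>x[mid&(x<med)].mean()-.01); g=mid&(x>med)
        kf=np.polyfit(s[f],x[f],1);kg=np.polyfit(s[g],x[g],1)
        a=a+nx*(kf[0]+kg[0])/2
    a/=np.linalg.norm(a);nx=np.array([a[1],-a[0]])
    return o,a,nx,np.median(((p-o)@nx)[f]),np.median(((p-o)@nx)[g]),p,((p-o)@a),((p-o)@nx)
E
python3 - <<'E'
from h import *
import pickle
cs=pickle.load(open('c0.pkl','rb'))
for n in S:
    c=cs[n];o,a,nx,xf,xg,p,s,x=fence(c,n)
    print(n,"ang",np.arctan2(a[1],a[0]).round(4),"thick",(xg-xf).round(4),"s",s.min().round(4),s.max().round(4))
    mid=o+a*(s.min()+s.max())/2+nx*xf
    st=s[(x<xf-.02)&(s>0)]; print("face mid",mid.round(4),"stop inner s rel mid",(st.min()-(s.min()+s.max())/2).round(4),"stop depth",(xf-x[s>.15].min()).round(3),"dog depth",(xf-x[s<-.15].min()).round(3))
    P=cloud(c);Z=P[...,2];m=comp((Z>.024)&(Z<.036),S[n]["board"])
    r=rect(c,m,.03);d=r[0]/1000-mid;print("board in fence",(d@nx).round(4),(d@a).round(4),"rel ang",r[2]-np.arctan2(a[1],a[0]))
    hsv=cv2.cvtColor(c["pixels"],cv2.COLOR_RGB2HSV);H=hsv[...,0]
    sat=(hsv[...,1]>200)&(hsv[...,2]>90)
    for nm,mm in(("red",sat&((H<4)|(H>176))),("yel",sat&(H>24)&(H<34))):
        k,l,st,ce=cv2.connectedComponentsWithStats((mm&(abs(P[...,0]-.55)<.3)).astype(np.uint8))
        for i in range(1,k):
            if st[i,4]>60:
                q=P[l==i];print(nm,ce[i].round(),np.nanmin(q,0).round(3),np.nanmax(q,0).round(3))
    for nm,uv in dict(scene=(("leg_a base",(349,129)),("bowl",(196,215))),side=(("leg_a",(237,166)),("bowl",(261,300))))[n]: print(nm,onz(c,uv,0).round(3)) 
E
```

```text
scene ang 1.6387 thick 0.0354 s -0.261 0.2506
face mid [ 0.7015 -0.0264] stop inner s rel mid 0.2098 stop depth 0.056 dog depth 0.002
board in fence -0.1245 0.0224 rel ang -0.2504732983042459
red [383. 131.] [0.497 0.32  0.018] [0.561 0.365 0.045]
red [364. 148.] [0.508 0.218 0.011] [0.568 0.263 0.047]
yel [499.  89.] [ 0.538  0.73  -0.284] [0.734 1.295 0.1  ]
yel [326. 148.] [0.423 0.13  0.022] [0.484 0.173 0.047]
leg_a base [[0.421 0.298 0.   ]]
bowl [[ 0.346 -0.281  0.   ]]
side ang 1.6408 thick 0.0341 s -0.2608 0.2496
face mid [ 0.6953 -0.0344] stop inner s rel mid 0.2114 stop depth 0.057 dog depth 0.004
board in fence -0.1244 0.0241 rel ang -0.2556347693596164
red [269. 141.] [0.498 0.317 0.034] [0.556 0.372 0.043]
red [279. 158.] [0.505 0.217 0.035] [0.564 0.267 0.043]
leg_a [[0.414 0.291 0.   ]]
bowl [[ 0.379 -0.251 -0.   ]]
```

Fence frame (mean of the two views): face midpoint (0.698, -0.030), y axis at 1.640 rad, stop's inner face at +0.215. The board is at x=-0.1245, y=0.023, turned -0.253 rad. All sizes match those given. I'll approach on the robot side with the open fingers lined up along the fence.

carry_out(
  plan=[
    [[0.018,-0.036,0,0,0,0.082,1],[0.036,-0.072,0,0,0,0.164,1],[0.053,-0.107,0,0,0,0.246,1],[0.071,-0.143,0,0,0,0.328,1],[0.089,-0.179,0,0,0,0.41,1]],
  ],
)

```text
time_s: 0.57
eef_pos: [0.2812, 0.3613, 0.1936]
eef_rot: [-0.0, -0.037, 0.999, -0.0]
wrist_force: [1.5, -0.4, 0.6]
opening: 1.002
grasp_force: 0.0
```

carry_out(
  plan=[
    [[0.018,-0.036,0,0,0,0,1],[0.036,-0.072,0,0,0,0,1],[0.053,-0.107,0,0,0,0,1],[0.071,-0.143,0,0,0,0,1],[0.089,-0.179,0,0,0,0,1]],
  ],
)

```text
time_s: 0.98
eef_pos: [0.3704, 0.1822, 0.194]
eef_rot: [0.0, -0.035, 0.999, 0.0]
wrist_force: [0.9, 0.3, 1.3]
opening: 1.005
grasp_force: 0.0
```

carry_out(
  plan=[
    [[0.018,-0.036,0,0,0,0,1],[0.036,-0.072,0,0,0,0,1],[0.053,-0.107,0,0,0,0,1],[0.071,-0.143,0,0,0,0,1],[0.089,-0.179,0,0,0,0,1]],
  ],
)

```text
time_s: 1.4
eef_pos: [0.4595, 0.0029, 0.1939]
eef_rot: [0.0, -0.034, 0.999, 0.0]
wrist_force: [1.4, 0.4, -0.1]
opening: 0.998
grasp_force: 0.0
```

carry_out(
  plan=[
    [[0.008,-0.026,0,0,0,0,1],[0.008,-0.026,-0.04,0,0,0,1],[0.008,-0.026,-0.08,0,0,0,1],[0.008,-0.026,-0.12,0,0,0,1],[0.008,-0.026,-0.15,0,0,0,1]],
  ],
)

```text
time_s: 1.82
eef_pos: [0.4654, -0.0209, 0.0409]
eef_rot: [-0.001, -0.034, 0.999, 0.0]
wrist_force: [0.3, 0.0, -0.8]
opening: 1.003
grasp_force: 0.0
```

carry_out(
  plan=[
    [[0,0,-0.01,0,0,0,1],[0,0,-0.02,0,0,0,1],[0,0,-0.03,0,0,0,1],[0,0,-0.04,0,0,0,1],[0,0,-0.042,0,0,0,1]],
  ],
)

```text
time_s: 2.23
eef_pos: [0.4674, -0.021, 0.0015]
eef_rot: [0.0, -0.035, 0.999, -0.0]
wrist_force: [-1.4, -0.0, 0.2]
opening: 1.0
grasp_force: 0.0
```

```bash
python3 - <<'E'
from h import *
c=camera("scene");cv2.imwrite('pics/s1.png',cv2.resize(c["pixels"][120:320,180:500,::-1],None,fx=2,fy=2))
E
```

```text
(no output)
```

View pics/s1.png

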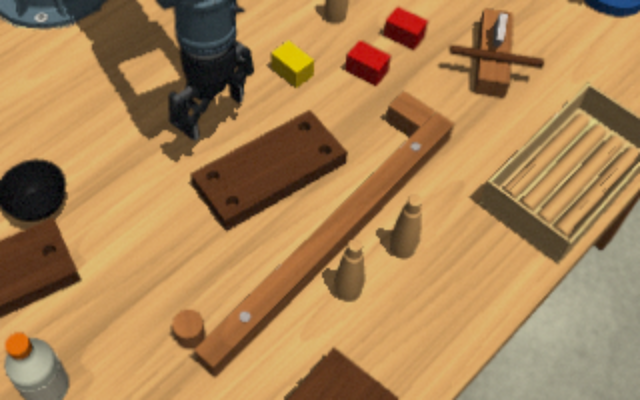

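The crop shows the open fingers low at about (205,110), just behind the board's near side, with the way to the fence clear. Now I'll push towards the fence.

carry_out(
  plan=[
    [[0.012,0.001,0,0,0,0,1],[0.024,0.002,0,0,0,0,1],[0.036,0.003,0,0,0,0,1],[0.045,0.003,0,0,0,0,1],[0.053,0.004,0,0,0,0,1]],
  ],
)

```text
time_s: 2.7
eef_pos: [0.5218, -0.0173, 0.0029]
eef_rot: [0.001, -0.035, 0.999, -0.0]
wrist_force: [-0.4, -1.1, 0.6]
opening: 1.004
grasp_force: 0.0
```

carry_out(
  plan=[
    [[0.008,0.001,0,0,0,0,1],[0.016,0.001,0,0,0,0,1],[0.024,0.002,0,0,0,0,1],[0.032,0.002,0,0,0,0,1],[0.04,0.003,0,0,0,0,1]],
  ],
)

```text
time_s: 3.12
eef_pos: [0.5608, -0.0141, 0.0018]
eef_rot: [-0.0, -0.035, 0.999, 0.0]
wrist_force: [0.9, -0.4, -0.4]
opening: 0.997
grasp_force: 0.0
```

```bash
python3 - <<'E'
from h import *
c=camera("scene");cv2.imwrite('pics/s2.png',cv2.resize(c["pixels"][120:320,180:500,::-1],None,fx=2,fy=2))
E
```

```text
(no output)
```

View pics/s2.png

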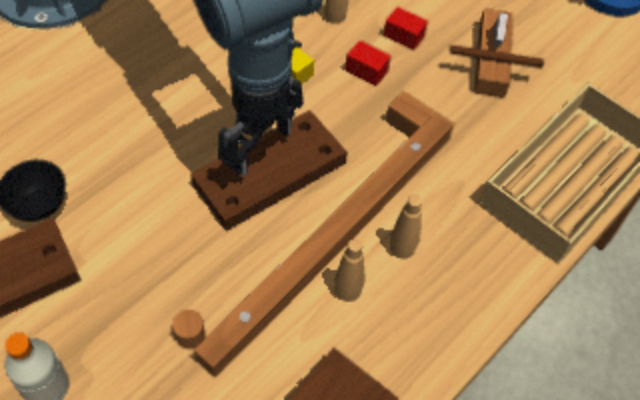

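The crop shows the left fingertip at about (238,165), over the board's top, and the board hasn't moved. The open tips are higher than I expected, so I'll measure them before going on.

```bash
python3 - <<'E'
from h import *
for n in("scene","side"):
    c=camera(n);P=cloud(c);ob=get_obs();e=ob["eef_pos"]
    d=P[...,:2]-e[:2]
    m=(abs(d[...,0])<.04)&(abs(d[...,1])<.075)&(P[...,2]>.036)&(P[...,2]<.14)
    q=P[m]
    for lo in np.arange(.036,.13,.01):
        s=q[(q[:,2]>=lo)&(q[:,2]<lo+.01)]
        if len(s): print(n,lo.round(3),len(s),s.min(0).round(3),s.max(0).round(3))
print(ob["eef_pos"],ob["eef_rot"].round(3),ob["q"].round(3))
if 1:
    cv2.imwrite('pics/side2.png',cv2.resize(c["pixels"][130:290,200:440,::-1],None,fx=3,fy=3))
E
```

```text
scene 0.036 3 [ 0.552 -0.077  0.037] [ 0.584 -0.029  0.037]
scene 0.046 3 [0.551 0.027 0.053] [0.563 0.027 0.056]
scene 0.056 20 [ 0.55  -0.072  0.057] [0.576 0.033 0.066]
scene 0.066 32 [ 0.551 -0.072  0.066] [0.577 0.033 0.076]
scene 0.076 25 [ 0.55  -0.072  0.076] [0.577 0.034 0.086]
scene 0.086 15 [ 0.56  -0.072  0.087] [0.575 0.046 0.095]
scene 0.096 47 [ 0.556 -0.089  0.096] [0.581 0.056 0.105]
scene 0.106 74 [ 0.551 -0.089  0.106] [0.581 0.057 0.116]
scene 0.116 81 [ 0.553 -0.089  0.116] [0.582 0.057 0.126]
scene 0.126 74 [ 0.557 -0.089  0.126] [0.581 0.055 0.136]
side 0.046 17 [ 0.547 -0.065  0.051] [0.575 0.035 0.056]
side 0.056 49 [ 0.547 -0.073  0.057] [0.575 0.035 0.066]
side 0.066 50 [ 0.546 -0.074  0.066] [0.575 0.034 0.076]
side 0.076 52 [ 0.545 -0.073  0.076] [0.575 0.036 0.086]
side 0.086 18 [ 0.545 -0.068  0.087] [0.557 0.037 0.095]
side 0.096 63 [ 0.544 -0.089  0.096] [0.578 0.056 0.106]
side 0.106 72 [ 0.542 -0.089  0.106] [0.577 0.051 0.116]
side 0.116 68 [ 0.541 -0.089  0.116] [0.578 0.05  0.126]
side 0.126 78 [ 0.54  -0.088  0.126] [0.581 0.015 0.136]
[ 0.56063338 -0.01401981  0.00179938] [ 0.    -0.035  0.999 -0.   ] [-0.237  0.399  1.767 -0.     0.976 -1.877]
```

View pics/side2.png

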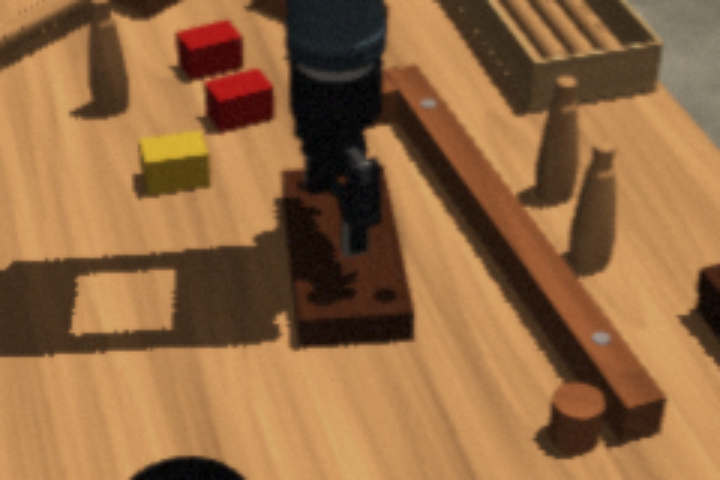

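The side crop shows the fingertip over the board at about (355,250), with clearance under it. Both views put the open tips at z≈0.051 while the TCP reads 0.002, so the real tips are about 49 mm above the reported TCP height. I'll back off and lower by measured height, watching the force.

carry_out(
  plan=[
    [[-0.02,-0.001,0.005,0,0,0,1],[-0.045,-0.003,0.005,0,0,0,1],[-0.07,-0.005,0.005,0,0,0,1],[-0.09,-0.006,0,0,0,0,1],[-0.095,-0.007,0,0,0,0,1]],
  ],
)

```text
time_s: 3.68
eef_pos: [0.4606, -0.0201, 0.0005]
eef_rot: [-0.002, -0.035, 0.999, 0.001]
wrist_force: [0.1, 0.1, -0.4]
opening: 1.0
grasp_force: 0.0
```

carry_out(
  plan=[
    [[0,0,-0.006,0,0,0,1],[0,0,-0.012,0,0,0,1],[0,0,-0.018,0,0,0,1],[0,0,-0.022,0,0,0,1],[0,0,-0.022,0,0,0,1]],
  ],
)

```text
time_s: 4.1
eef_pos: [0.465, -0.0209, -0.0213]
eef_rot: [-0.001, -0.035, 0.999, 0.0]
wrist_force: [-0.5, -0.2, -0.3]
opening: 0.997
grasp_force: 0.0
```

```bash
python3 - <<'E'
from h import *
ob=get_obs();e=ob["eef_pos"];print(e,ob["wrist_force"])
for n in("scene","side"):
    c=camera(n);P=cloud(c)
    d=P[...,:2]-e[:2]
    m=(abs(d[...,0])<.03)&(abs(d[...,1])<.075)&(P[...,2]>.008)&(P[...,2]<.14)
    q=P[m]
    for lo in np.arange(.008,.07,.008):
        s=q[(q[:,2]>=lo)&(q[:,2]<lo+.008)]
        if len(s): print(n,lo.round(3),len(s),s.min(0).round(3),s.max(0).round(3))
E
```

```text
[ 0.46503669 -0.02086949 -0.02128927] [-0.46394642 -0.22894781 -0.28694044]
scene 0.024 2 [0.456 0.021 0.03 ] [0.461 0.021 0.031]
scene 0.032 14 [ 0.453 -0.074  0.033] [0.478 0.025 0.04 ]
scene 0.04 23 [ 0.451 -0.08   0.04 ] [0.479 0.032 0.047]
scene 0.048 26 [ 0.45  -0.079  0.049] [0.48  0.032 0.055]
scene 0.056 14 [ 0.456 -0.079  0.057] [0.479 0.032 0.062]
scene 0.064 19 [ 0.461 -0.079  0.065] [0.48  0.034 0.072]
side 0.024 13 [ 0.454 -0.072  0.024] [0.478 0.024 0.032]
side 0.032 26 [ 0.45  -0.076  0.032] [0.477 0.025 0.04 ]
side 0.04 40 [ 0.45  -0.079  0.04 ] [0.478 0.027 0.048]
side 0.048 30 [ 0.451 -0.081  0.048] [0.478 0.027 0.056]
side 0.056 22 [ 0.45  -0.081  0.056] [0.474 0.026 0.063]
side 0.064 7 [ 0.451 -0.07   0.064] [0.456 0.026 0.07 ]
```

carry_out(
  plan=[
    [[0,0,-0.004,0,0,0,1],[0,0,-0.008,0,0,0,1],[0,0,-0.012,0,0,0,1],[0,0,-0.016,0,0,0,1],[0,0,-0.018,0,0,0,1]],
  ],
)

```text
time_s: 4.62
eef_pos: [0.4648, -0.0209, -0.0388]
eef_rot: [-0.0, -0.035, 0.999, 0.0]
wrist_force: [0.2, 0.3, -0.2]
opening: 0.998
grasp_force: 0.0
```

carry_out(
  plan=[
    [[0.008,0.001,0,0,0,0,1],[0.016,0.001,0,0,0,0,1],[0.024,0.002,0,0,0,0,1],[0.032,0.002,0,0,0,0,1],[0.04,0.003,0,0,0,0,1]],
  ],
)

```text
time_s: 5.03
eef_pos: [0.5056, -0.0182, -0.0381]
eef_rot: [-0.001, -0.035, 0.999, -0.0]
wrist_force: [-4.6, -2.8, 2.2]
opening: 0.998
grasp_force: 1.9
```

carry_out(
  plan=[
    [[0.006,0.0,0,0,0,0,1],[0.012,0.001,0,0,0,0,1],[0.018,0.001,0,0,0,0,1],[0.024,0.002,0,0,0,0,1],[0.03,0.002,0,0,0,0,1]],
  ],
)

```text
time_s: 5.45
eef_pos: [0.5355, -0.0159, -0.0382]
eef_rot: [-0.0, -0.035, 0.999, 0.0]
wrist_force: [-3.5, -1.1, 1.3]
opening: 1.001
grasp_force: 1.7
```

```bash
python3 - <<'E'
from h import *
c=camera("scene");cv2.imwrite('pics/s3.png',cv2.resize(c["pixels"][120:320,180:500,::-1],None,fx=2,fy=2))
E
```

```text
(no output)
```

View pics/s3.png

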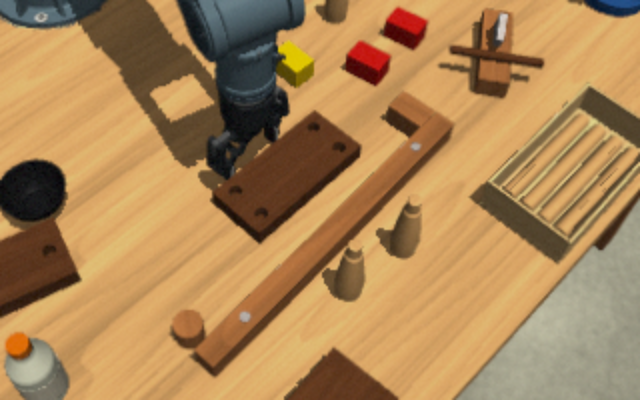

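The board at about (287,175) is now turning square and moving ahead of both fingers. I'll keep going.

carry_out(
  plan=[
    [[0.006,0.0,0,0,0,0,1],[0.012,0.001,0,0,0,0,1],[0.018,0.001,0,0,0,0,1],[0.024,0.002,0,0,0,0,1],[0.03,0.002,0,0,0,0,1]],
  ],
)

```text
time_s: 5.92
eef_pos: [0.5647, -0.0135, -0.0383]
eef_rot: [-0.001, -0.035, 0.999, 0.0]
wrist_force: [-6.6, -0.5, 4.1]
opening: 0.999
grasp_force: 3.2
```

carry_out(
  plan=[
    [[0.003,0.0,0,0,0,0,1],[0.006,0.0,0,0,0,0,1],[0.009,0.001,0,0,0,0,1],[0.012,0.001,0,0,0,0,1],[0.015,0.001,0,0,0,0,1]],
  ],
)

```text
time_s: 6.33
eef_pos: [0.5795, -0.0126, -0.0383]
eef_rot: [-0.001, -0.035, 0.999, 0.0]
wrist_force: [-6.8, -0.1, 4.4]
opening: 1.005
grasp_force: 3.2
```

carry_out(
  plan=[
    [[0.001,0.0,0,0,0,0,1],[0.002,0.0,0,0,0,0,1],[0.003,0.0,0,0,0,0,1],[0.004,0,0,0,0,0,1],[0.005,0,0,0,0,0,1]],
  ],
)

```text
time_s: 6.75
eef_pos: [0.5845, -0.0127, -0.0383]
eef_rot: [-0.001, -0.035, 0.999, 0.0]
wrist_force: [-6.4, -0.6, 3.5]
opening: 0.998
grasp_force: 2.8
```

carry_out(
  plan=[
    [[0.001,0.0,0,0,0,0,1],[0.002,0.0,0,0,0,0,1],[0.003,0.0,0,0,0,0,1],[0.004,0,0,0,0,0,1],[0.004,0,0,0,0,0,1]],
  ],
)

```text
time_s: 7.17
eef_pos: [0.5889, -0.0128, -0.0382]
eef_rot: [-0.0, -0.035, 0.999, 0.0]
wrist_force: [-4.9, 0.2, 2.2]
opening: 0.999
grasp_force: 2.2
```

```bash
cat >> h.py <<'E'
def boardfit(c,n,seed):
    o,a,nx,xf,xg,p,s,x=F[n] if n in F else fence(c,n)
    mid=o+a*(s.min()+s.max())/2+nx*xf
    P=cloud(c);Z=P[...,2]
    rgb=c["pixels"].astype(int)
    m=comp((Z>.022)&(Z<.0345),seed)
    r=rect(c,m,.03);d=r[0]/1000-mid
    print(n,"size",r[1],"in fence",(d@nx).round(4),(d@a).round(4),"rel",(r[2]%np.pi-np.arctan2(a[1],a[0])).round(4),"near edge",r[3])
    return m
import pickle
_c0=pickle.load(open('c0.pkl','rb'));F={n:fence(_c0[n],n) for n in S}
E
python3 - <<'E'
from h import *
for n,sd in(("scene",(340,205)),("side",(345,200))):
    c=camera(n);boardfit(c,n,sd)
    if n=="scene": cv2.imwrite('pics/s4.png',cv2.resize(c["pixels"][120:320,180:500,::-1],None,fx=2,fy=2))
E
```

```text
scene size [100.  214.9] in fence -0.0535 0.0347 rel -0.0096 near edge [[590.0, 109.0], [602.0, -106.0], [702.0, -100.0], [689.0, 115.0]]
side size [137.3 429. ] in fence -0.0487 -0.045 rel 0.0639 near edge [[553.0, 121.0], [610.0, -304.0], [746.0, -286.0], [689.0, 139.0]]
```

View pics/s4.png

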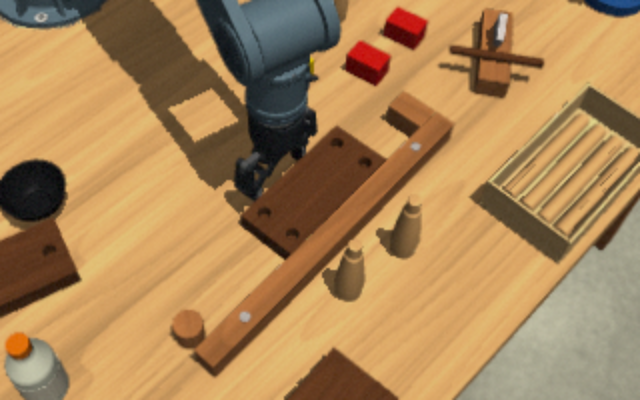

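The board at (312,190) now lies along the fence, near enough parallel and within a few mm, with about 74 mm to go to the stop. Next I'll move round to its far end and push along the fence.

carry_out(
  plan=[
    [[-0.015,-0.001,0,0,0,0,1],[-0.03,-0.002,0,0,0,0,1],[-0.03,-0.002,0.02,0,0,0,1],[-0.03,-0.002,0.045,0,0,0,1],[-0.03,-0.002,0.07,0,0,0,1]],
  ],
)

```text
time_s: 7.68
eef_pos: [0.5595, -0.0151, 0.0325]
eef_rot: [0.001, -0.034, 0.999, 0.0]
wrist_force: [0.6, -0.3, 0.0]
opening: 1.001
grasp_force: 0.0
```

carry_out(
  plan=[
    [[0.01,-0.036,0,0,0,0,1],[0.03,-0.07,0,0,0,0,1],[0.055,-0.1,0,0,0,0,1],[0.075,-0.13,0,0,0,0,1],[0.096,-0.157,0,0,0,0,1]],
  ],
)

```text
time_s: 8.1
eef_pos: [0.6574, -0.1746, 0.0327]
eef_rot: [0.002, -0.034, 0.999, -0.001]
wrist_force: [0.4, -0.0, -0.0]
opening: 1.001
grasp_force: 0.0
```

```bash
python3 - <<'E'
from h import *
ob=get_obs();e=ob["eef_pos"];print(e)
for n,sd in(("scene",(340,205)),("side",(345,200))):
    c=camera(n);boardfit(c,n,sd)
    if n=="scene": cv2.imwrite('pics/s5.png',cv2.resize(c["pixels"][120:320,180:500,::-1],None,fx=2,fy=2))
E
```

```text
[ 0.65739613 -0.17458862  0.03271829]
scene size [ 94.3 214.5] in fence -0.0505 0.0348 rel -0.0042 near edge [[595.0, 109.0], [608.0, -105.0], [703.0, -99.0], [689.0, 115.0]]
side size [105.3 338.1] in fence -0.0451 0.0819 rel -0.0145 near edge [[583.0, 210.0], [601.0, -128.0], [706.0, -122.0], [688.0, 216.0]]
```

View pics/s5.png

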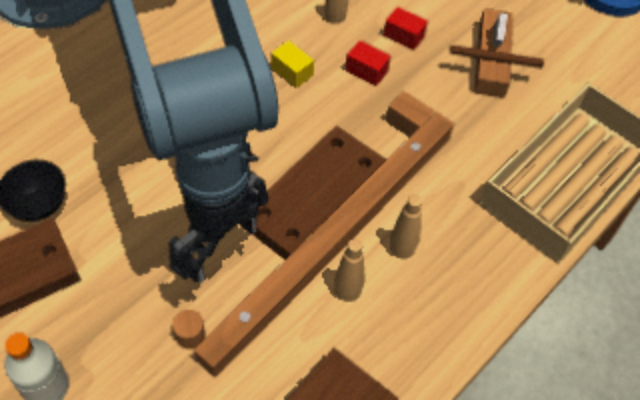

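The gripper is past the board's end, with its inner finger at about (250,225), clear of the round dog at (188,328). I'll lower it there and push along the fence.

carry_out(
  plan=[
    [[0,0,-0.02,0,0,0,1],[0,0,-0.04,0,0,0,1],[0,0,-0.055,0,0,0,1],[0,0,-0.065,0,0,0,1],[0,0,-0.071,0,0,0,1]],
  ],
)

```text
time_s: 8.62
eef_pos: [0.6543, -0.1712, -0.0409]
eef_rot: [-0.001, -0.035, 0.999, 0.0]
wrist_force: [0.1, 0.5, 0.3]
opening: 0.995
grasp_force: 0.0
```

carry_out(
  plan=[
    [[-0.001,0.008,0,0,0,0,1],[-0.001,0.016,0,0,0,0,1],[-0.002,0.024,0,0,0,0,1],[-0.002,0.032,0,0,0,0,1],[-0.003,0.04,0,0,0,0,1]],
  ],
)

```text
time_s: 9.03
eef_pos: [0.6531, -0.1316, -0.0379]
eef_rot: [0.001, -0.035, 0.999, -0.001]
wrist_force: [1.3, -4.1, -0.2]
opening: 1.001
grasp_force: 2.0
```

carry_out(
  plan=[
    [[-0.001,0.006,0,0,0,0,1],[-0.001,0.012,0,0,0,0,1],[-0.001,0.018,0,0,0,0,1],[-0.002,0.024,0,0,0,0,1],[-0.002,0.03,0,0,0,0,1]],
  ],
)

```text
time_s: 9.45
eef_pos: [0.651, -0.1025, -0.0379]
eef_rot: [0.001, -0.035, 0.999, -0.001]
wrist_force: [0.8, -5.6, 2.8]
opening: 1.001
grasp_force: 2.7
```

```bash
python3 - <<'E'
from h import *
for n,sd in(("scene",(350,195)),):
    c=camera(n);boardfit(c,n,sd)
    if n=="scene": cv2.imwrite('pics/s6.png',cv2.resize(c["pixels"][120:320,180:500,::-1],None,fx=2,fy=2))
E
```

```text
scene size [ 93.4 227.2] in fence -0.0499 0.0782 rel -0.0046 near edge [[593.0, 159.0], [607.0, -68.0], [700.0, -62.0], [686.0, 165.0]]
```

carry_out(
  plan=[
    [[0,0.004,0,0,0,0,1],[-0.001,0.008,0,0,0,0,1],[-0.001,0.012,0,0,0,0,1],[-0.001,0.016,0,0,0,0,1],[-0.001,0.018,0,0,0,0,1]],
  ],
)

```text
time_s: 9.92
eef_pos: [0.6501, -0.0846, -0.038]
eef_rot: [0.001, -0.035, 0.999, -0.001]
wrist_force: [0.1, -6.4, 3.6]
opening: 0.998
grasp_force: 3.1
```

carry_out(
  plan=[
    [[0,0.001,0,0,0,0,1],[0,0.002,0,0,0,0,1],[0,0.003,0,0,0,0,1],[0,0.004,0,0,0,0,1],[0,0.004,0,0,0,0,1]],
  ],
)

```text
time_s: 10.33
eef_pos: [0.6501, -0.0809, -0.038]
eef_rot: [0.001, -0.035, 0.999, -0.001]
wrist_force: [0.3, -5.1, 3.8]
opening: 0.997
grasp_force: 2.7
```

carry_out(
  plan=[
    [[0,0.001,0,0,0,0,1],[0,0.002,0,0,0,0,1],[0,0.003,0,0,0,0,1],[0,0.003,0,0,0,0,1],[0,0.003,0,0,0,0,1]],
  ],
)

```text
time_s: 10.75
eef_pos: [0.6501, -0.0784, -0.038]
eef_rot: [0.001, -0.034, 0.999, -0.001]
wrist_force: [-0.2, -7.5, 3.8]
opening: 1.001
grasp_force: 3.6
```

```bash
python3 - <<'E'
from h import *
for n,sd in(("scene",(355,190)),):
    c=camera(n);boardfit(c,n,sd)
    cv2.imwrite('pics/s7.png',cv2.resize(c["pixels"][150:270,280:420,::-1],None,fx=5,fy=5,interpolation=cv2.INTER_CUBIC))
E
```

```text
scene size [ 92.8 218. ] in fence -0.0494 0.1103 rel -0.0047 near edge [[591.0, 186.0], [605.0, -31.0], [698.0, -26.0], [684.0, 192.0]]
```

View pics/s7.png

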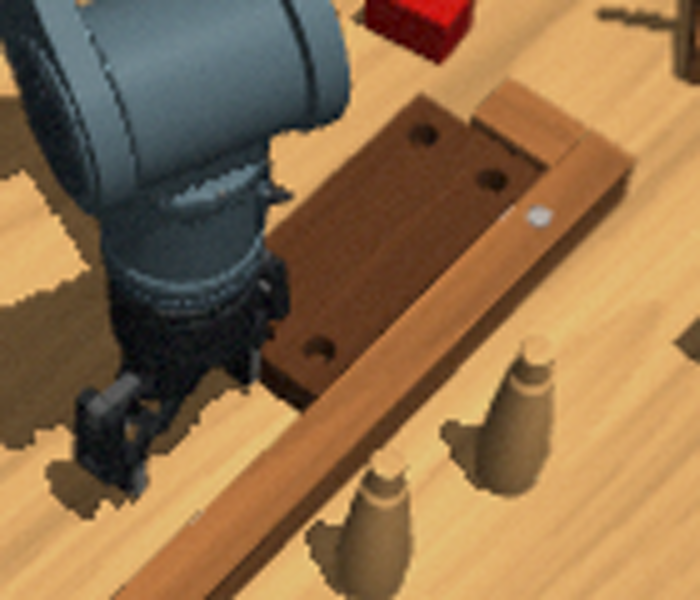

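The board's end, around (470,120)–(545,170) in the crop, is almost on the square stop's face. I'll creep on until the force rises.

carry_out(
  plan=[
    [[0,0.001,0,0,0,0,1],[0,0.002,0,0,0,0,1],[0,0.003,0,0,0,0,1],[0,0.003,0,0,0,0,1],[0,0.003,0,0,0,0,1]],
  ],
)

```text
time_s: 11.22
eef_pos: [0.6502, -0.0784, -0.0378]
eef_rot: [0.001, -0.034, 0.999, -0.003]
wrist_force: [-1.6, -17.2, 2.7]
opening: 1.003
grasp_force: 8.5
```

carry_out(
  plan=[
    [[0,0.001,0,0,0,0,1],[0,0.002,0,0,0,0,1],[0,0.003,0,0,0,0,1],[0,0.003,0,0,0,0,1],[0,0.003,0,0,0,0,1]],
  ],
)

```text
time_s: 11.63
eef_pos: [0.6502, -0.0785, -0.0375]
eef_rot: [0.001, -0.034, 0.999, -0.005]
wrist_force: [-1.9, -26.3, 4.3]
opening: 1.0
grasp_force: 13.4
```

The force went from 7 to 26 N with no movement, so the end is against the stop. Now I'll back off, lift, go round and press the long side to the fence once more.

carry_out(
  plan=[
    [[0.001,-0.012,0,0,0,0,1],[0.002,-0.025,0,0,0,0,1],[0.002,-0.025,0.02,0,0,0,1],[0.002,-0.025,0.045,0,0,0,1],[0.002,-0.025,0.07,0,0,0,1]],
  ],
)

```text
time_s: 12.05
eef_pos: [0.6498, -0.0954, 0.0302]
eef_rot: [-0.002, -0.034, 0.999, 0.001]
wrist_force: [-0.2, -0.3, 0.5]
opening: 0.994
grasp_force: 0.0
```

carry_out(
  plan=[
    [[-0.025,0.025,0,0,0,0,1],[-0.05,0.055,0,0,0,0,1],[-0.07,0.09,0,0,0,0,1],[-0.09,0.126,0,0,0,0,1],[-0.1,0.161,0,0,0,0,1]],
  ],
)

```text
time_s: 12.47
eef_pos: [0.5478, 0.067, 0.0302]
eef_rot: [-0.002, -0.034, 0.999, 0.001]
wrist_force: [1.5, 1.1, -0.7]
opening: 0.996
grasp_force: 0.0
```

carry_out(
  plan=[
    [[0,0,-0.02,0,0,0,1],[0,0,-0.04,0,0,0,1],[0,0,-0.055,0,0,0,1],[0,0,-0.065,0,0,0,1],[0,0,-0.07,0,0,0,1]],
  ],
)

```text
time_s: 12.88
eef_pos: [0.5496, 0.0655, -0.0408]
eef_rot: [-0.002, -0.035, 0.999, 0.0]
wrist_force: [-0.1, 0.1, 0.5]
opening: 0.997
grasp_force: 0.0
```

carry_out(
  plan=[
    [[0.006,0,0,0,0,0,1],[0.012,0.001,0,0,0,0,1],[0.018,0.001,0,0,0,0,1],[0.024,0.002,0,0,0,0,1],[0.028,0.002,0,0,0,0,1]],
  ],
)

```text
time_s: 13.3
eef_pos: [0.5812, 0.0668, -0.0381]
eef_rot: [0.001, -0.034, 0.999, -0.0]
wrist_force: [0.6, 1.0, 0.7]
opening: 0.995
grasp_force: 0.0
```

carry_out(
  plan=[
    [[0.001,0,0,0,0,0,1],[0.002,0,0,0,0,0,1],[0.003,0,0,0,0,0,1],[0.004,0,0,0,0,0,1],[0.005,0,0,0,0,0,1]],
  ],
)

```text
time_s: 13.72
eef_pos: [0.584, 0.067, -0.0392]
eef_rot: [-0.0, -0.035, 0.999, 0.0]
wrist_force: [-0.0, -0.3, -0.1]
opening: 0.999
grasp_force: 0.0
```

carry_out(
  plan=[
    [[0.001,0,0,0,0,0,1],[0.002,0,0,0,0,0,1],[0.003,0,0,0,0,0,1],[0.004,0,0,0,0,0,1],[0.004,0,0,0,0,0,1]],
  ],
)

```text
time_s: 14.13
eef_pos: [0.5849, 0.0666, -0.0395]
eef_rot: [-0.003, -0.034, 0.999, -0.0]
wrist_force: [-11.7, -2.6, 9.4]
opening: 1.001
grasp_force: 6.1
```

carry_out(
  plan=[
    [[0.001,0,0,0,0,0,1],[0.002,0,0,0,0,0,1],[0.003,0,0,0,0,0,1],[0.003,0,0,0,0,0,1],[0.003,0,0,0,0,0,1]],
  ],
)

```text
time_s: 14.55
eef_pos: [0.5845, 0.0666, -0.0397]
eef_rot: [-0.007, -0.035, 0.999, -0.0]
wrist_force: [-23.3, -3.4, 19.2]
opening: 1.002
grasp_force: 11.7
```

carry_out(
  plan=[
    [[-0.015,-0.001,0,0,0,0,1],[-0.035,-0.002,0,0,0,0,1],[-0.035,-0.002,0.04,0,0,0,1],[-0.035,-0.002,0.08,0,0,0,1],[-0.035,-0.002,0.12,0,0,0,1]],
  ],
)

```text
time_s: 14.97
eef_pos: [0.5549, 0.065, 0.0815]
eef_rot: [-0.001, -0.035, 0.999, 0.0]
wrist_force: [0.9, 0.1, -0.2]
opening: 0.998
grasp_force: 0.0
```

carry_out(
  plan=[
    [[-0.03,-0.005,0.025,0,0,0,1],[-0.06,-0.01,0.05,0,0,0,1],[-0.09,-0.015,0.07,0,0,0,1],[-0.12,-0.02,0.08,0,0,0,1],[-0.15,-0.025,0.08,0,0,0,1]],
  ],
)

```text
time_s: 15.38
eef_pos: [0.4068, 0.0395, 0.1636]
eef_rot: [0.003, -0.035, 0.999, -0.001]
wrist_force: [0.3, -0.3, 1.2]
opening: 0.999
grasp_force: 0.0
```

```bash
python3 - <<'E'
from h import *
for n,sd in(("scene",(355,190)),("side",(325,195))):
    c=camera(n);m=boardfit(c,n,sd);print(m.sum())
    # dark-wood mask
    h=cv2.cvtColor(c["pixels"],cv2.COLOR_RGB2HSV)
    o,a,nx,xf,xg,p,s,x=F[n];mid=o+a*(s.min()+s.max())/2+nx*xf
    P=cloud(c);Z=P[...,2];k=comp((h[...,2]<115)&(Z>.02)&(Z<.0355),sd)
    q=(onz(c,np.argwhere(k)[:,::-1],.03)[:,:2]-mid);print("dark",k.sum(),np.percentile(q@nx,[.5,99.5]).round(4),np.percentile(q@a,[.5,99.5]).round(4))
    if n=="scene": A=cv2.resize(c["pixels"][150:270,280:420,::-1],(560,480),interpolation=cv2.INTER_CUBIC)
    cv2.imwrite('pics/f_%s.png'%n,A)
print(get_obs()["eef_pos"])
E
```

```text
scene size [ 92.5 219.5] in fence -0.0493 0.1103 rel -0.0047 near edge [[592.0, 187.0], [606.0, -32.0], [698.0, -26.0], [684.0, 193.0]]
1818
dark 1847 [-0.0936 -0.0028] [0.0015 0.2172]
side size [115.5 509.3] in fence -0.0373 -0.0029 rel 0.0579 near edge [[569.0, 205.0], [634.0, -300.0], [748.0, -285.0], [683.0, 220.0]]
1934
dark 2032 [-0.096   0.0249] [-0.2546  0.2254]
[0.40287666 0.04005654 0.16093518]
```

View pics/f_scene.png

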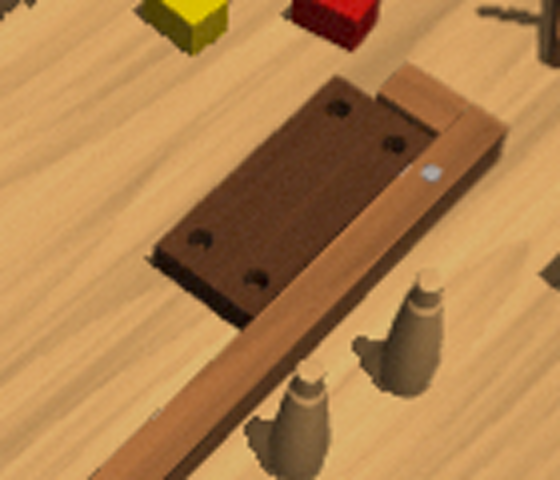

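The final crop shows the board lying along the fence, with its end closed on the square stop near (410,115). It measures y≈0.110, near edge ≈-0.094 and angle ≈-0.005 rad, and the force stalled against both the fence and the stop. The hand is clear, so I'm handing in.

```bash
python3 -c "
from bench import hand_in
print(hand_in())"
```

```text
the job is handed in; nothing more can be done
None
```

I pushed the long board flat against the fence and up to the square stop, with the hand clear, and handed the job in at about 15 s; no verdict came back, but the last pictures and the force readings agree (the first push passed over the board without touching it, because the open fingertips sit about 49 mm higher than the reported TCP).

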